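# Load the dividing head and index it to the third stop

### The job

Pick up the wooden dowel and drop it end-down into the steel cup of the dividing head, right to the bottom, and let go of it. Then grip the black index knob and turn it clockwise (seen from above), feeling the detents click, into the third stop and not beyond it, and finish still gripping the knob there, with the dowel standing in the cup. Leave the try square, the sanding block and the tape roll where they lie.

Things in the scene. Friction and masses are not known exactly. Their poses are not given: they have to be found in the camera images.
- dowel_center (a point): Centre of the loose plain wooden dowel, a cylinder 31 mm in diameter and 125 mm long, about 60 g. At the start it stands upright on its flat end on the bench, so its centre is 62 mm up and its top 125 mm up. The dowel's length runs along this point's own y axis (which starts pointing up).
- index_head: The dividing head: low grey gear case, screwed down, 112 x 304 x 30 mm (x, y, z); origin in the middle of its underside. Its x axis points away from the robot, y to the left (turned up to 0.3 rad). Knob axis at y = +80 mm, cup axis at y = -80 mm. At y = +136 mm a dark plunger housing rises to 45 mm above the bench; its sprung brass roller presses on the rim of the knob's disc.
- cup_mouth (a point): Centre of the mouth of the steel work cup, 71 mm above the bench. Mouth about 45 mm wide, funnelling within 8 mm down to a 34 mm bore; flat floor 35 mm below the mouth. Outside 60 mm across at the mouth, 49 mm below. The cup is geared 1:1 to the knob and turns with it.
- cup_floor (a point): Centre of the cup's inner floor, on its axis, 36 mm above the bench; its z axis is the bore's axis. A dowel fully seated has its centre 62 mm and its top 125 mm above this point.
- knob_grip (a point): On the knob's axis, 70 mm above the bench, a good height to grip. The knob is a black bar 46 mm long along this point's x axis and 16 mm thick along y, with upright flat sides; its top is 85 mm above the bench, the black flange under it (44 mm across) 44 mm, the steel disc with five rim pins below (78 mm across) 42 mm. A white line on top marks the bar's +x end.
- index_knob (a joint): Knob angle in rad, growing clockwise seen from above; at 0 the bar lies along index_head's x. Starts at 0 to 0.25, before the first stop, where it turns freely. Rim pins click past the plunger at 0.45, 0.75, 1.05, 1.35; the stops lie between them: first 0.60, second 0.90, third 1.20, fourth 1.50; hard end 1.62. Passing a pin takes about 0.2 N m; then the plunger pulls the knob into the next stop.
- try_square: Bystander: try square with wooden stock and steel blade, 100 x 204 x 19 mm, lying on the bench; origin in the middle of its underside.
- sanding_block: Bystander: wooden sanding block 68 x 115 x 31 mm; origin in the middle of its underside.
- masking_tape: Bystander: roll of tape, 105 mm across and 24 mm high, lying flat; origin in the middle of its underside.

How it is judged (in metres and radians):
On the way, in this order (a step that is already met when the one before it is completed fails the run):
1. the dowel stands on the floor of the cup, let go, before the knob has been turned to any stop (horizontal distance between dowel_center and cup_floor below 0.01 m and distance between dowel_center and cup_floor below 0.067 m and angle between the y axis of dowel_center and the z axis of cup_floor, either way round below 0.14 rad and contact force between the fingers and anything else below 0.3 N and value of joint index_knob below 0.45 rad), for 0.2 s.
2. the knob is gripped in the third stop (value of joint index_knob between 1.1 and 1.3 rad and contact force between the fingers and index_knob above 2 N), for 0.2 s.
At the end, for the whole second after the job is handed in: The knob rests still in the third stop (joint within 0.10 rad of 1.20) with the fingers gripping it (more than 2 N); the dowel stands untouched on the floor of the cup (centre within 10 mm of the cup's axis and no more than 67 mm from the floor's centre, leaning less than 0.14 rad) (all of step 2 and velocity of joint index_knob between -0.05 and 0.05 rad/s and horizontal distance between dowel_center and cup_floor below 0.01 m and distance between dowel_center and cup_floor below 0.067 m and angle between the y axis of dowel_center and the z axis of cup_floor, either way round below 0.14 rad and contact force between each of the arm, the fingers and dowel below 0.3 N); the arm keeps its last pose, push and grip.
It fails at once if the knob is turned over the pin after the third stop (value of joint index_knob above 1.36 rad).
It fails at once if the try square is pushed away (30 mm) (distance of try_square from where it was at the start of the episode above 0.03 m).
It fails at once if the sanding block is pushed away (30 mm) (distance of sanding_block from where it was at the start of the episode above 0.03 m).
It fails at once if the tape roll is pushed away (30 mm) (distance of masking_tape from where it was at the start of the episode above 0.03 m).
It also fails if it takes over 48 s, if anything falls off the work surface, if the arm or the gripper's body presses on something with over 40 N, if the wrist force passes 120 N, or if a joint passes its speed limit or range.

### The arm

A 6-joint arm with a two-finger parallel gripper is mounted at the origin on a cart in front of the work surface, level with it; the furniture and walls round the work are solid. World frame = base frame: x ahead of the robot, y to its left, z up, the work surface at z = 0. Lengths are in m, angles in degrees, forces in N, time in s.
With the tool pointing down it reaches from about 0.3 to 1 m from the base axis. Payload 5.1 kg.
Tool frame: the origin (TCP) lies on the front face of the gripper's body, between the roots of the fingers; the fingertips stand 78 mm ahead of it and the grasp point (between the pads) lies 59 mm ahead of it; z points along the fingers, y is the line along which they close (so a half turn about z gives the same grasp; the last joint's range is limited). The gripper opens to 95 mm and grips with 3 to 60 N. Pads are 20 mm wide; open, the fingers measure 119 mm over their backs; the gripper's body (75 mm by 180 mm) begins 59 mm behind the grasp point.
Start: joints at [-75.321, 7.093, 94.555, -0, 78.352, -4.733], TCP at [0.216, -0.613, 0.292] pointing down, gripper open.
Joint ranges: [-149.61, 149.61], [-58.7, 133.49], [1.44, 155.28], [-77.14, 257.14], [18.33, 153.61], [-166.67, 166.67]. Speed limits (degrees/s): [147.25, 147.25, 180, 180, 180, 180].

### API

Orientations are given as [roll, pitch, yaw] about the fixed x, y, z axes, in that order (R = Rz(yaw) Ry(pitch) Rx(roll)).
In Python, from workcell import arm, vision, silhouettes gives the robot as it stands.
- The arm moves only by the shell command python3 -m inch 'ROWS' [FORCE]. ROWS is a JSON object of lists of equal length, an entry for each row: "gripper": the finger opening in cm, from 0 to 9.51; "dp": the shift along the tool's x, y, z in cm, a list of three; "spin": the turn about the tool's z in rad. A call has 1 to 8 rows; each row shifts and turns the commanded pose from where the row before left it, along the tool's axes as they then stand; what a row does not reach is not made up. A row lasts 1/8 s, in which the tool goes at most 62.5 mm and 10.7 degrees, less where a joint would pass 70% of its speed; a pose out of reach is approached as far as the arm can. A call with a gripper value outside its range is refused whole. The fingers move at their own pace and stop on an object; FORCE is the grip in N (left out, the last holds). Time passes only in rows, so rows that do not move let the fingers close. It gives the time, the measured TCP pose, the force, the opening and the grip force at its end, in the units of the state.
- arm.sense(): the state, without advancing time (a new reading comes with each control period).
- vision.grab_frame(name): name is "side" or "top" or "wrist"; returns a dict with "img" (420x560x3 uint8, red, green, blue), "fx", "fy", "cx", "cy" (pixels), "cam_to_world" (4x4, takes a point from camera to world coordinates). Camera axes: x right, y down, z forward; pixel columns grow to the right and rows downward; lengths in m; the calibration is good to about 2 mm. A picture is of the moment at which its call begins. There is no depth.
- arm.hand_in(): hands the job in; it is judged then, once.
Trained networks look in a picture, given as the dict that the camera call returned (one of the last four; its "shot" number tells which), for a name from the list of things; names that differ only in an ending like _2 or _b are one class to them, and where a whole thing is asked for, a point or a joint stands for the part that bears it (a point fixed in the world has none). Each returns a list of dicts, best first, with "score" (0 to 1); they miss things now and then, are a little off and sometimes report something else, mostly with a low value. They report only what shows in the picture. A call takes as long as a camera call.
- silhouettes(thing, picture): "pixels" (420x560 bool, what is visible of it) and "xy" ([column, row] in pixels, amid what is visible of it).
The state is a dict: "time": time; "joints": joint angles; "joint_vel": joint speeds; "joint_torque": joint torques, N m; "tcp_pos": TCP position; "tool_rot": TCP orientation; "wrist_force": force on the tool from outside, world axes, zero at the start; "wrist_torque": the same for the moment, N m; "gripper_width": finger opening in m; "grasp_force": force on a finger pad.
Only numpy, scipy, OpenCV 4.12 (cv2) and the standard library are available. Lean on these libraries where they do the work, as an engineer would, in place of code of your own. Each camera call takes 0.05 s, during which the arm holds its last target. There are 200 camera calls.

## Working session

There is one attempt and no reset: what is moved stays moved. The work goes in short steps, Python scripts to look and compute and a shell command to move; the robot and the scene stay as the last step left them, time stands still between calls to the robot, and variables do not carry over. Pictures are saved under pics/ and viewed, at most 10 in all, crops included, and the job is handed in when it is done.

```bash
mkdir -p pics; ls
cat > h.py <<'E'
import numpy as np, cv2
from workcell import arm, vision, silhouettes
def ray(f,u,v):
    T=np.array(f["cam_to_world"]); d=T[:3,:3]@np.array([(u-f["cx"])/f["fx"],(v-f["cy"])/f["fy"],1]); return T[:3,3],d
def at(f,u,v,z):
    o,d=ray(f,u,v); return o+d*(z-o[2])/d[2]
def proj(f,p):
    T=np.array(f["cam_to_world"]); c=T[:3,:3].T@(np.array(p)-T[:3,3]); return np.array([f["fx"]*c[0]/c[2]+f["cx"],f["fy"]*c[1]/c[2]+f["cy"]])
E
python3 - <<'E'
from h import *
ims=[]
for n in ["top","side"]:
    f=vision.grab_frame(n); ims.append(f["img"])
    print(n,np.round(f["cam_to_world"],3).tolist(),f["fx"])
    for t in ["dowel_center","index_head","cup_mouth","index_knob","try_square","sanding_block","masking_tape"]:
        for s in silhouettes(t,f)[:2]:
            ys,xs=np.nonzero(s["pixels"]); print(t,round(s["score"],2),np.round(s["xy"]),xs.min(),xs.max(),ys.min(),ys.max(), np.round(at(f,*s["xy"],0),3))
    cv2.imwrite(f"pics/{n}0.png",f["img"][:,:,::-1])
print({k:np.round(v,3) for k,v in arm.sense().items()})
E
```

```text
pics
top [[0.009, -0.998, 0.062, 0.356], [-1.0, -0.009, 0.001, -0.203], [-0.0, -0.062, -0.998, 1.141], [0.0, 0.0, 0.0, 1.0]] 475.8175522861151
dowel_center 0.58 [352. 202.] 342 362 194 211 [ 0.453 -0.38   0.   ]
index_head 0.61 [228. 185.] 163 291 162 212 [ 0.491 -0.081  0.   ]
cup_mouth 0.59 [261. 184.] 248 271 170 194 [ 0.494 -0.161  0.   ]
index_knob 0.83 [190. 190.] 176 205 172 202 [0.478 0.011 0.   ]
try_square 0.61 [372. 276.] 361 404 217 307 [ 0.276 -0.426  0.   ]
sanding_block 0.87 [406. 208.] 393 426 184 234 [ 0.438 -0.509  0.   ]
sanding_block 0.44 [352. 203.] 343 361 195 210 [ 0.45 -0.38  0.  ]
masking_tape 0.81 [281. 264.] 247 291 234 277 [ 0.303 -0.21   0.   ]
masking_tape 0.72 [260. 181.] 246 272 170 195 [ 0.502 -0.158  0.   ]
side [[0.96, -0.154, 0.234, 0.174], [-0.279, -0.463, 0.841, -1.176], [-0.022, -0.873, -0.487, 0.619], [0.0, 0.0, 0.0, 1.0]] 411.07754700883817
dowel_center 0.75 [290. 229.] 286 298 206 253 [ 0.47  -0.273  0.   ]
index_head 0.81 [272. 194.] 246 309 162 223 [ 0.479 -0.059  0.   ]
cup_mouth 0.61 [283. 190.] 275 293 183 203 [ 0.522 -0.046  0.   ]
index_knob 0.87 [267. 172.] 256 277 162 181 [0.509 0.106 0.   ]
sanding_block 0.71 [321. 273.] 302 336 265 281 [ 0.479 -0.475  0.   ]
masking_tape 0.29 [285. 189.] 274 293 183 203 [ 0.53  -0.043  0.   ]
{'time': np.float64(0.8), 'joints': array([-75.321,   7.093,  94.553,   0.   ,  78.351,  -4.732]), 'joint_vel': array([ 0.003,  0.064, -0.056, -0.066, -0.075, -0.03 ]), 'joint_torque': array([-1.0000e-03, -4.1753e+01, -3.6021e+01,  7.7000e-02,  4.3000e-02,
       -0.0000e+00]), 'tcp_pos': array([ 0.216, -0.613,  0.292]), 'tool_rot': array([179.998,   0.   ,  19.411]), 'wrist_force': array([ 0.738, -0.721, -0.524]), 'wrist_torque': array([-0.04 ,  0.002, -0.042]), 'grasp_force': np.float64(0.0), 'gripper_width': np.float64(0.095)}
```

Run:
```python
import cv2
a=cv2.imread("pics/top0.png")[130:330,140:440]; cv2.imwrite("pics/topc.png",cv2.resize(a,(798,532),interpolation=cv2.INTER_CUBIC))
```

```text
(no output)
```

View pics/topc.png

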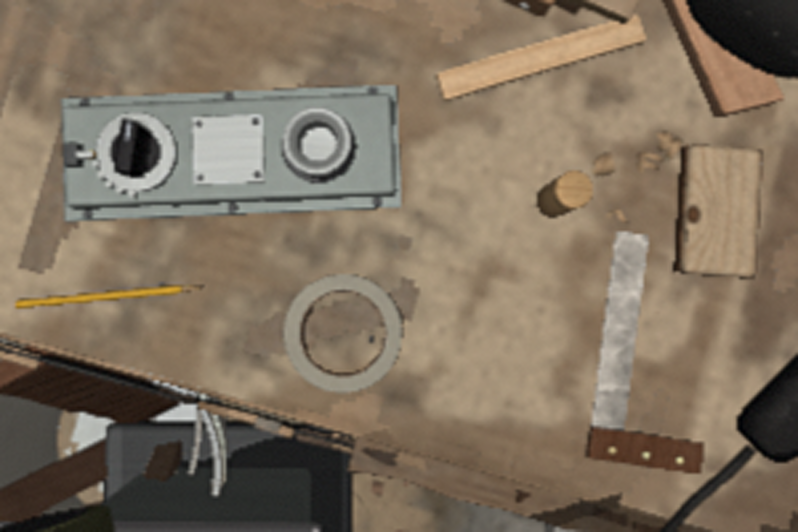

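View pics/side0.png

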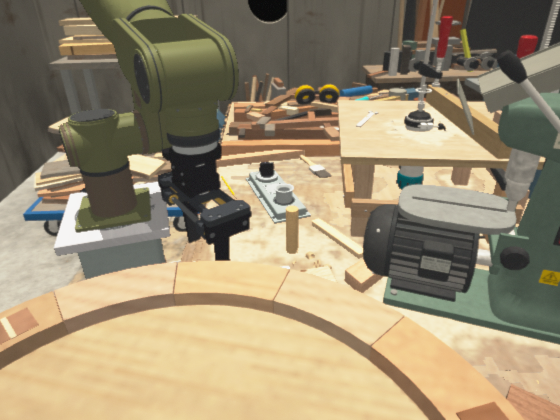

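Run:
```python
from h import *
f=vision.grab_frame("top")
c=lambda u,v:(140+u/2.66,130+v/2.66)
print("dowel top",at(f,*c(573,190),.125),"bottom approx",at(f,*c(549,203),0))
m=at(f,*c(319,143),.071);k=at(f,*c(136,152),.042);print("mouth",m,"disc",k,np.linalg.norm((m-k)[:2]),"yaw",np.arctan2(-(k-m)[0],(k-m)[1]))
s=at(f,*c(397,86),.0),at(f,*c(62,98),.0);d=s[1]-s[0];print("edge yaw",np.arctan2(-d[0],d[1]),np.linalg.norm(d))
w=vision.grab_frame("wrist");print(np.round(w["cam_to_world"],3).tolist(),w["fx"])
g=vision.grab_frame("side")
for s in silhouettes("dowel_center",g)[:1]:
    ys,xs=np.nonzero(s["pixels"]);print(ys.min(),xs[ys<ys.min()+4].mean(),proj(g,at(f,*c(573,190),.125)))
```

```text
dowel top [ 0.44298135 -0.36704315  0.125     ] bottom approx [ 0.44170253 -0.36557228  0.        ]
mouth [ 0.48583469 -0.15999287  0.071     ] disc [0.4800924  0.00075508 0.042     ] 0.16085048360406706 yaw 0.03570711250621605
edge yaw 0.04462621567810401 0.30451950821210777
[[0.332, -0.903, -0.272, 0.293], [-0.943, -0.318, -0.095, -0.587], [-0.0, 0.288, -0.958, 0.384], [0.0, 0.0, 0.0, 1.0]] 333.66387067025875
206 291.8536585365854 [291.32258999 207.6968988 ]
```

```bash
python3 -m inch '{"gripper":[9.5,9.5,9.5,9.5,9.5,9.5,9.5,9.5],"dp":[[4.2,-2.25,0],[4.2,-2.25,0],[4.2,-2.25,0],[4.2,-2.25,0],[4.2,-2.25,0],[4.2,-2.25,0],[4.2,-2.25,0],[0,0,0]],"spin":[0,0,0,0,0,0,0,0]}'
python3 - <<'E'
from h import *
s=arm.sense();print(s["time"],s["tcp_pos"],s["tool_rot"],s["joints"])
f=vision.grab_frame("wrist")
for r in silhouettes("dowel_center",f)[:2]:
    ys,xs=np.nonzero(r["pixels"]);print(r["score"],r["xy"],xs.min(),xs.max(),ys.min(),ys.max())
p=[.443,-.366];print(proj(f,p+[.125]),proj(f,p+[0]))
cv2.imwrite("pics/w1.png",f["img"][:,:,::-1])
E
```

```text
time: 2.0
tcp_pos: [0.4425, -0.3647, 0.2924]
tool_rot: [-180.0, -0.0, 19.7]
wrist_force: [-0.4, 0.1, 0.2]
gripper_width: 0.0952
grasp_force: 0.0
2.0 [ 0.44254612 -0.36469962  0.29238072] [-1.79999537e+02 -2.54929924e-02  1.96601465e+01] [-4.48636185e+01 -2.55910454e+00  1.04487170e+02  2.37266854e-02
  7.80613888e+01  2.54713288e+01]
0.9 [285.6, 197.2] 264 300 166 226
[279.4467212  209.52142016] [279.15450326 177.75734414]
```

View pics/w1.png

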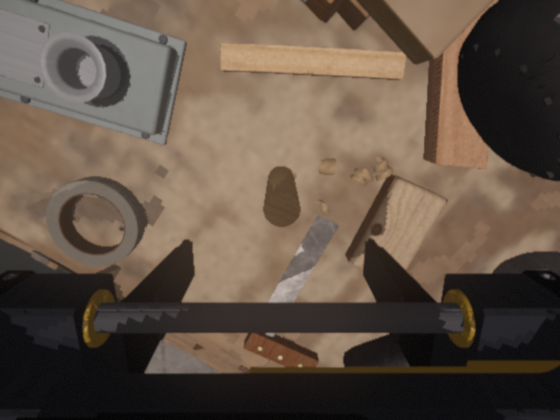

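```bash
python3 -m inch '{"gripper":[9.5,9.5,9.5,9.5,9.5,3,3,3],"dp":[[0,0.3,2],[0,0,4],[0,0,4],[0,0,3.7],[0,0,0],[0,0,0],[0,0,0],[0,0,0]],"spin":[0,0,0,0,0,0,0,0]}' 15
python3 -m inch '{"gripper":[2,2,2,2],"dp":[[0,0,0],[0,0,0],[0,0,0],[0,0,0]],"spin":[0,0,0,0]}' 15
```

```text
time: 3.1
tcp_pos: [0.4425, -0.3703, 0.157]
tool_rot: [179.8, -0.1, 19.4]
wrist_force: [0.4, 0.4, 0.1]
gripper_width: 0.0703
grasp_force: 0.0
time: 3.6
tcp_pos: [0.4419, -0.3695, 0.1552]
tool_rot: [-180.0, 0.0, 19.4]
wrist_force: [0.5, -2.3, -0.8]
gripper_width: 0.0306
grasp_force: 15.0
```

```bash
python3 -m inch '{"gripper":[2,2,2,2,2],"dp":[[0,0,-2],[0,0,-4],[0,0,-4],[0,0,-2],[0,0,0]],"spin":[0,0,0,0,0]}' 15
python3 -m inch '{"gripper":[2,2,2,2,2,2,2,2],"dp":[[1,-1.6,0],[2,-3.3,0],[2.3,-3.8,0],[2.3,-3.8,0],[2,-3.3,0],[1,-1.6,0],[0.5,-0.9,0],[0,0,0]],"spin":[0,0,0,0,0,0,0,0]}' 15
python3 - <<'E'
from h import *
s=arm.sense();print(s["time"],s["tcp_pos"],s["tool_rot"],s["joints"])
for n in ["wrist","top","side"]:
    f=vision.grab_frame(n)
    for t in ["dowel_center","cup_mouth","index_knob"]:
      for r in silhouettes(t,f)[:1]:
        ys,xs=np.nonzero(r["pixels"]);print(n,t,r["score"],r["xy"],xs.min(),xs.max(),ys.min(),ys.max())
    b=s["tcp_pos"]; print("pred dowel top/bot",proj(f,[b[0],b[1],b[2]-.03]),proj(f,[b[0],b[1],b[2]-.155]),"cup",proj(f,[.4858,-.160,.071]))
    cv2.imwrite(f"pics/{n}2.png",f["img"][:,:,::-1])
a=cv2.imread("pics/wrist2.png");b=cv2.resize(cv2.imread("pics/side2.png")[120:270,200:350],(420,420));cv2.imwrite("pics/m2.png",cv2.resize(np.hstack([a[:,80:480],b]),(800,410)))
E
```

```text
time: 4.22
tcp_pos: [0.4425, -0.3702, 0.2776]
tool_rot: [179.8, -0.1, 19.4]
wrist_force: [0.3, 0.0, -0.9]
gripper_width: 0.0311
grasp_force: 15.0
time: 5.22
tcp_pos: [0.4857, -0.16, 0.2748]
tool_rot: [-180.0, 0.0, 19.4]
wrist_force: [0.2, 0.3, -0.9]
gripper_width: 0.0308
grasp_force: 15.0
5.225 [ 0.48571553 -0.16001107  0.27477254] [-1.79984836e+02  4.48762897e-02  1.94391281e+01] [-2.42414944e+01 -1.00675067e+01  1.13073834e+02 -2.05500507e-02
  7.70366014e+01  4.63240009e+01]
wrist dowel_center 0.79 [280.0, 259.0] 243 314 194 301
wrist cup_mouth 0.71 [276.1, 184.0] 245 308 160 216
wrist index_knob 0.79 [117.1, 138.1] 76 155 102 175
pred dowel top/bot [277.10262037 306.86882562] [277.7931639  214.00982144] cup [277.93556763 197.34714716]
top index_knob 0.55 [201.3, 192.7] 199 205 185 196
pred dowel top/bot [256.39988552 172.73896773] [259.06128729 181.0815863 ] cup [259.9277971  183.77468146]
side dowel_center 0.65 [282.7, 155.2] 277 289 129 174
side cup_mouth 0.76 [282.3, 190.4] 275 292 183 203
side index_knob 0.76 [265.2, 174.2] 256 277 162 181
pred dowel top/bot [282.12866563 130.33848129] [282.61694319 172.34630469] cup [282.82056709 187.56928654]
```

View pics/m2.png

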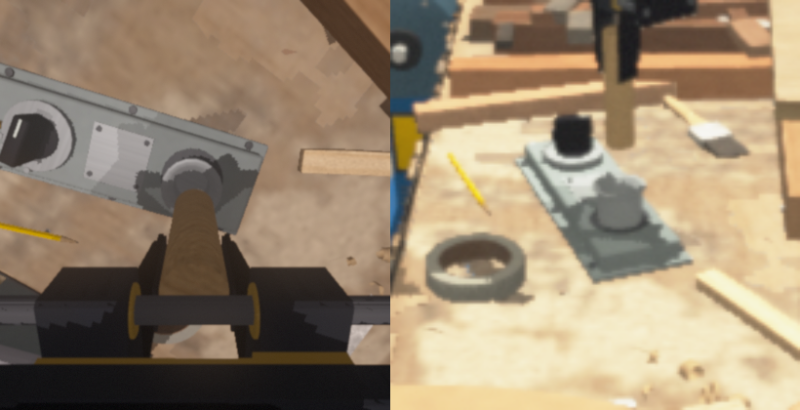

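Run:
```python
from h import *
b=arm.sense()["tcp_pos"]
f=vision.grab_frame("wrist")
D=silhouettes("dowel_center",f)[0]["pixels"];C=silhouettes("cup_mouth",f)[0]["pixels"]
def circ(x,y,z,r): return np.array([proj(f,[x+r*np.cos(t),y+r*np.sin(t),z]) for t in np.linspace(0,6.28,100)])
for nm,M,q in [("dowel",D,circ(b[0],b[1],b[2]-.155,.0155)),("cup",C,circ(.4858,-.16,.071,.03))]:
    print(nm,"pred",q.min(0),q.max(0))
    for r in range(np.nonzero(M)[0].min(),np.nonzero(M)[0].min()+44,3):
        xs=np.nonzero(M[r])[0]; print(r,xs.min(),xs.max(),end=" | ")
    print()
o=cv2.imread("pics/wrist2.png")
for q in [circ(b[0],b[1],b[2]-.155,.0155),circ(.4858,-.16,.071,.03),circ(.4858,-.16,.071,.0225)]: cv2.polylines(o,[np.round(q*16).astype(int)],True,(0,0,255),1,shift=4)
cv2.imwrite("pics/w3.png",cv2.resize(o[140:270,200:360],(790,642))[:600])
```

```text
dowel pred [257.84807849 194.9543623 ] [297.62748475 232.76308308]
194 275 284 | 197 270 290 | 200 265 293 | 203 262 295 | 206 261 297 | 209 260 298 | 212 259 298 | 215 258 299 | 218 257 299 | 221 257 299 | 224 256 300 | 227 256 300 | 230 256 301 | 233 255 302 | 236 255 302 | 
cup pred [244.98532036 165.02179499] [310.17156008 227.94493458]
161 271 279 | 164 264 287 | 167 259 291 | 170 255 295 | 173 252 298 | 176 250 301 | 179 248 302 | 182 246 304 | 185 245 305 | 188 245 306 | 191 244 307 | 194 245 306 | 197 245 306 | 200 246 306 | 203 247 305 |
```

View pics/w3.png

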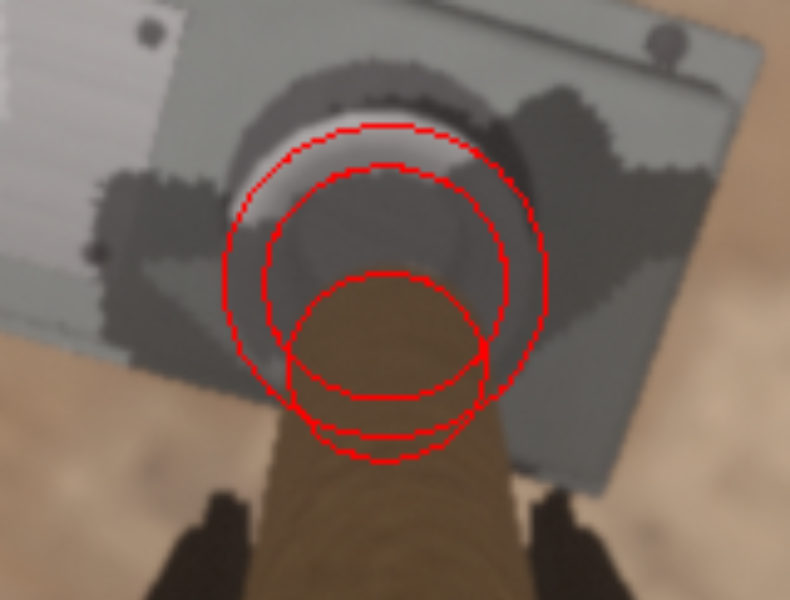

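```bash
python3 -m inch '{"gripper":[2,2,2,2],"dp":[[0.25,-0.25,1],[0,0,1.5],[0,0,1],[0,0,0]],"spin":[0,0,0,0]}' 15
python3 - <<'E'
from h import *
s=arm.sense();b=s["tcp_pos"];print(b)
f=vision.grab_frame("wrist")
D=silhouettes("dowel_center",f)[0]["pixels"];C=silhouettes("cup_mouth",f)[0]["pixels"]
def circ(x,y,z,r): return np.array([proj(f,[x+r*np.cos(t),y+r*np.sin(t),z]) for t in np.linspace(0,6.28,100)])
Q=[circ(b[0],b[1],b[2]-.155,.0155),circ(b[0],b[1],.071,.03),circ(b[0],b[1],.071,.0225)]
for M,q in [(D,Q[0]),(C,Q[1])]:
    ys,xs=np.nonzero(M);print(xs.min(),xs.max(),ys.min(),"pred",q.min(0),q.max(0))
o=f["img"][:,:,::-1].copy()
for q in Q: cv2.polylines(o,[np.round(q*16).astype(int)],True,(0,0,255),1,shift=4)
cv2.imwrite("pics/w4.png",cv2.resize(o[140:260,200:360],(800,600)))
E
```

```text
time: 6.48
tcp_pos: [0.4866, -0.1566, 0.2384]
tool_rot: [-179.9, 0.1, 19.4]
wrist_force: [-0.4, 0.1, -1.0]
gripper_width: 0.0308
grasp_force: 15.0
[ 0.48658185 -0.15660332  0.23836818]
242 314 192 pred [258.28210183 194.49662535] [298.07992337 232.30843816]
244 315 169 pred [241.39630204 172.67512561] [315.08589321 243.02734122]
```

View pics/w4.png

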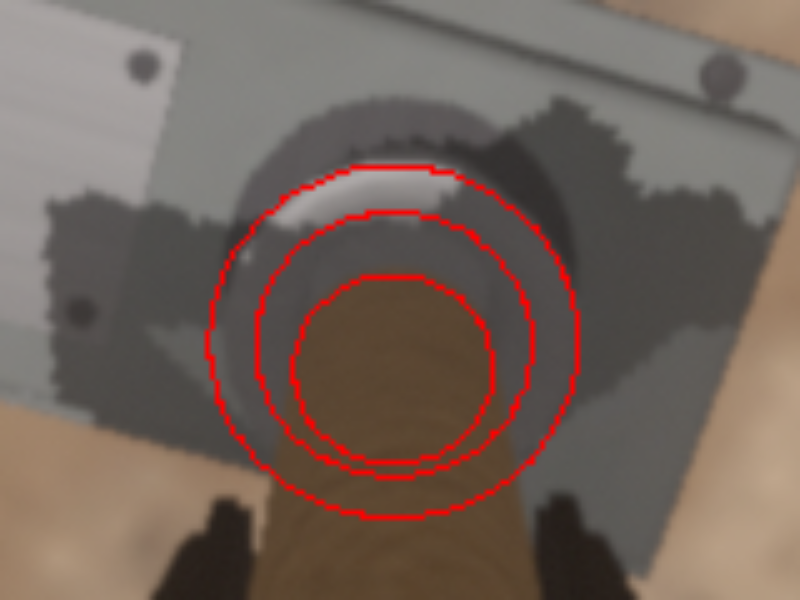

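```bash
python3 -m inch '{"gripper":[2,2,2,2,2],"dp":[[0.1,0,0.5],[0,0,0.7],[0,0,0.7],[0,0,0.6],[0,0,0]],"spin":[0,0,0,0,0]}' 6
```

```text
time: 7.25
tcp_pos: [0.4885, -0.1566, 0.2157]
tool_rot: [180.0, -0.0, 19.4]
wrist_force: [-0.0, 0.8, 2.6]
gripper_width: 0.031
grasp_force: 6.0
```

```bash
python3 -m inch '{"gripper":[2,2,2],"dp":[[0,0,0.5],[0,0,0.5],[0,0,0]],"spin":[0,0,0]}' 6; python3 -m inch '{"gripper":[2,2,2,2],"dp":[[0,0,0.5],[0,0,0.5],[0,0,0],[0,0,0]],"spin":[0,0,0,0]}' 6
```

```text
time: 7.62
tcp_pos: [0.4889, -0.1567, 0.2065]
tool_rot: [180.0, -0.1, 19.4]
wrist_force: [0.2, 1.0, 5.3]
gripper_width: 0.0311
grasp_force: 6.0
time: 8.12
tcp_pos: [0.4888, -0.1567, 0.1964]
tool_rot: [179.9, -0.1, 19.4]
wrist_force: [-2.1, 1.3, 5.4]
gripper_width: 0.0308
grasp_force: 6.0
```

Run:
```python
from h import *
b=arm.sense()["tcp_pos"]
f=vision.grab_frame("side")
D=silhouettes("dowel_center",f)[0]
ys,xs=np.nonzero(D["pixels"]);print(ys.min(),ys.max(),"top pred",proj(f,[b[0],b[1],b[2]-.03]),"mouth",proj(f,[b[0],b[1],.071]),"seated top",proj(f,[b[0],b[1],.161]))
g=vision.grab_frame("wrist")
a=cv2.resize(f["img"][90:240,215:365],(400,400),interpolation=cv2.INTER_CUBIC);w=g["img"][100:400,130:430]
cv2.imwrite("pics/m5.png",np.hstack([a,cv2.resize(w,(400,400))])[:,:,::-1])
```

```text
151 190 top pred [283.15351467 156.61956794] mouth [283.47794351 186.93236346] seated top [283.17258674 158.40155421]
```

View pics/m5.png

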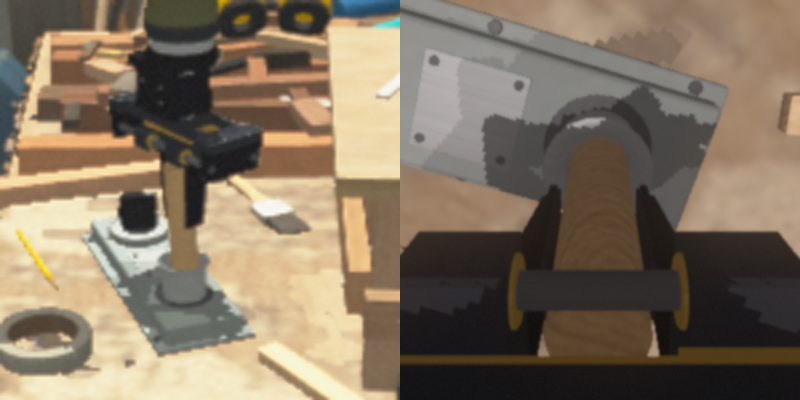

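```bash
python3 -m inch '{"gripper":[3.5,3.7,3.9,3.9,3.9],"dp":[[0,0,0],[0,0,0],[0,0,0],[0,0,0],[0,0,0]],"spin":[0,0,0,0,0]}' 6
python3 - <<'E'
from h import *
b=arm.sense()["tcp_pos"]
f=vision.grab_frame("side")
D=silhouettes("dowel_center",f)[0]
ys,xs=np.nonzero(D["pixels"]);print(ys.min(),ys.max(), "seated top",proj(f,[b[0]+.01,b[1]+.0155,.161]))
for r in range(ys.min(),ys.max(),4): print(r,xs[ys==r].min(),xs[ys==r].max())
g=vision.grab_frame("wrist")
a=cv2.resize(f["img"][90:240,215:365],(400,400),interpolation=cv2.INTER_CUBIC);w=g["img"][100:400,130:430]
cv2.imwrite("pics/m6.png",np.hstack([a,cv2.resize(w,(400,400))])[:,:,::-1])
E
```

```text
time: 8.9
tcp_pos: [0.4883, -0.1566, 0.1952]
tool_rot: [-180.0, 0.0, 19.4]
wrist_force: [-0.7, 0.1, 0.1]
gripper_width: 0.0388
grasp_force: 0.0
157 190 seated top [284.69334722 155.91134464]
157 267 269
161 263 273
165 263 275
169 265 278
173 268 280
177 270 282
181 273 284
185 276 286
189 279 287
```

View pics/m6.png

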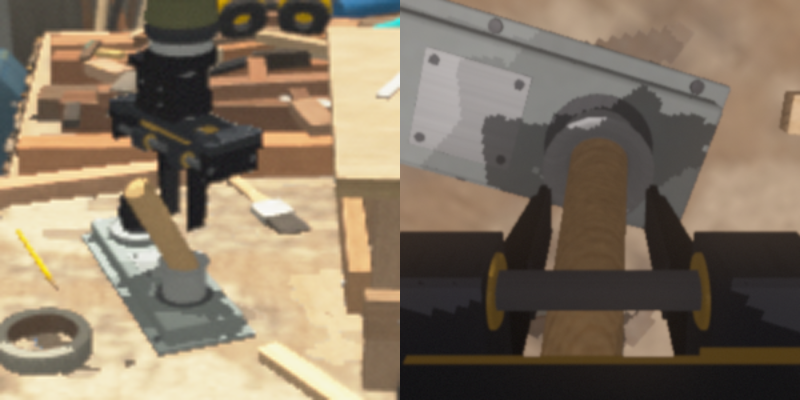

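```bash
python3 -m inch '{"gripper":[9.5,9.5,9.5,9.5,9.5,9.5,9.5],"dp":[[0,0,0],[0,0,0],[0,0,0],[0,0,-2],[0,0,-3],[0,0,-2],[0,0,0]],"spin":[0,0,0,0,0,0,0]}'
cat > fit.py <<'E'
from h import *
from scipy.optimize import minimize
def run(lim):
    obs=[]
    for n in ["side","wrist","top"]:
        f=vision.grab_frame(n)
        r=silhouettes("dowel_center",f)
        if not r: print(n,"none");continue
        M=r[0]["pixels"];ys,xs=np.nonzero(M);print(n,r[0]["score"],xs.min(),xs.max(),ys.min(),ys.max())
        a,b=lim.get(n,(0,420)); obs.append((n,f,M[a:b].astype(float),a,b))
        cv2.imwrite(f"pics/fit_{n}.png",f["img"][:,:,::-1])
    def hull(f,p):
        x,y,z,lx,ly=p; ax=np.array([lx,ly,np.sqrt(max(1e-6,1-lx*lx-ly*ly))]); u=np.cross(ax,[0.3,0.1,0.]+np.array([0,0,.01]));u/=np.linalg.norm(u);v=np.cross(ax,u)
        c=np.array([x,y,z]); P=[proj(f,c+h*ax+.0155*(np.cos(t)*u+np.sin(t)*v)) for h in(0,.125) for t in np.linspace(0,6.28,24)]
        return cv2.convexHull(np.float32(P))
    def cost(p,show=False):
        t=0
        for n,f,M,a,b in obs:
            I=np.zeros((420*4,560*4),np.uint8);cv2.fillConvexPoly(I,np.round((hull(f,p)+.5)*4*16).astype(np.int32),255,shift=4)
            I=cv2.resize(I,(560,420),interpolation=cv2.INTER_AREA)[a:b]/255.
            e=np.abs(I-M).sum()/M.sum(); t+=e
            if show: print(n,round(e,3))
        return t
    best=None
    for l in (-.3,-.6):
        q=minimize(cost,[.486,-.159,.05,l*.94,l*.33],method="Nelder-Mead",options=dict(initial_simplex=np.array([.486,-.159,.05,l*.94,l*.33])+np.vstack([np.zeros(5),np.diag([.008,.008,.012,.15,.15])]),maxiter=400))
        if best is None or q.fun<best.fun: best=q
    cost(best.x,True); p=best.x; ax=np.array([p[3],p[4],np.sqrt(1-p[3]**2-p[4]**2)]); print("bottom",p[:3].round(4),"axis",ax.round(3),"top",(p[:3]+.125*ax).round(4),"lean deg",np.degrees(np.arccos(ax[2])),"az",np.degrees(np.arctan2(p[4],p[3])))
E
python3 -c "
from fit import *
run({'side':(0,182),'wrist':(0,0)} and {'side':(0,182)})"
```

```text
time: 9.93
tcp_pos: [0.4891, -0.157, 0.2673]
tool_rot: [179.8, -0.2, 19.4]
wrist_force: [0.6, -0.1, 0.3]
gripper_width: 0.0944
grasp_force: 0.0
side 0.85 262 289 156 191
wrist 0.97 247 296 181 301
top none
side 0.158
wrist 0.19
bottom [ 0.4904 -0.1568  0.0497] axis [-0.394 -0.074  0.916] top [ 0.4412 -0.1661  0.1642] lean deg 23.64699199502251 az -169.35614389274306
```

```bash
python3 -c "
from fit import *
run({'side':(0,178),'wrist':(200,288)})
f=vision.grab_frame('side');print(proj(f,[.4412,-.1661,.1642]))
M=silhouettes('dowel_center',f)[0]['pixels']
for r in range(156,192,4):
  x=np.nonzero(M[r])[0];print(r,x.min(),x.max(),end=' | ')
f=vision.grab_frame('wrist');M=silhouettes('dowel_center',f)[0]['pixels'];print()
for r in range(182,302,8):
  x=np.nonzero(M[r])[0];print(r,x.min(),x.max(),end=' | ')
"
```

```text
side 0.75 262 289 157 191
wrist 0.61 247 296 181 301
top 0.36 253 269 186 206
side 0.606
wrist 0.182
top 5.146
bottom [ 0.4737 -0.1565  0.0231] axis [-0.099 -0.035  0.994] top [ 0.4613 -0.1609  0.1474] lean deg 6.056854119816912 az -160.49152223816682
[267.69400119 160.83973536]Traceback (most recent call last):
  File "<string>", line 7, in <module>
    x=np.nonzero(M[r])[0];print(r,x.min(),x.max(),end=' | ')
                                  ~~~~~^^
    return umr_minimum(a, axis, None, out, keepdims, initial, where)
ValueError: zero-size array to reduction operation minimum which has no identity
```

```bash
sed -i 's/,"top"\]/]/' fit.py; python3 -c "
from fit import *
run({'side':(0,178),'wrist':(200,288)})
run({'side':(0,182),'wrist':(200,300)})
"
```

```text
side 0.56 262 288 157 190
wrist 0.74 246 295 181 301
side 0.061
wrist 0.018
bottom [ 0.4942 -0.1558  0.0575] axis [-0.462 -0.093  0.882] top [ 0.4364 -0.1674  0.1678] lean deg 28.135436251974962 az -168.66926833434584
side 0.77 262 288 158 191
wrist 0.76 247 295 181 302
side 0.065
wrist 0.014
bottom [ 0.4943 -0.1556  0.0539] axis [-0.461 -0.095  0.882] top [ 0.4367 -0.1675  0.1642] lean deg 28.10531146394183 az -168.34388583789288
```

```bash
python3 -m inch '{"gripper":[9.5,9.5,9.5],"dp":[[-1.4,-0.2,0],[-1.3,-0.2,0],[0,0,0]],"spin":[0,-0.16,-0.16]}'; python3 -m inch '{"gripper":[9.5,9.5,9.5,9.5,9.5,9.5,9.5,9.5],"dp":[[0,0,0],[0,0,0],[0,0,0],[0,0,0],[0,0,0],[0,0,0],[0,0,0],[0,0,0]],"spin":[-0.16,-0.16,-0.16,-0.16,-0.16,-0.16,-0.16,0]}'
python3 -c "
from fit import *
run({'side':(0,178)})"
```

```text
time: 11.4
tcp_pos: [0.4601, -0.162, 0.2651]
tool_rot: [-180.0, 0.0, 38.0]
wrist_force: [1.1, -0.3, 0.4]
gripper_width: 0.095
grasp_force: 0.0
time: 12.4
tcp_pos: [0.4608, -0.1619, 0.2653]
tool_rot: [-180.0, 0.0, 101.8]
wrist_force: [-0.3, 0.2, -0.9]
gripper_width: 0.0947
grasp_force: 0.0
side 0.98 263 287 158 190
wrist 0.75 219 327 182 266
side 0.116
wrist 0.045
bottom [ 0.492 -0.157  0.054] axis [-0.439 -0.082  0.895] top [ 0.4372 -0.1673  0.1658] lean deg 26.508373793881958 az -169.38738433740156
```

```bash
python3 -m inch '{"gripper":[9.5,9.5,9.5,9.5,9.5],"dp":[[0,0,1.5],[0,0,2],[0,0,2],[0,0,1.5],[0,0,0]],"spin":[0,0,0,0,0]}'; python3 -m inch '{"gripper":[9.5,9.5,9.5,9.5,9.5,9.5,9.5],"dp":[[0,0.4,0],[0,0.5,0],[0,0.5,0],[0,0.5,0],[0,0.4,0],[0,0.4,0],[0,0,0]],"spin":[0,0,0,0,0,0,0]}'
python3 -c "
from fit import *
run({'side':(0,178)})"
```

```text
time: 13.22
tcp_pos: [0.4604, -0.1613, 0.1929]
tool_rot: [-179.8, -0.2, 101.9]
wrist_force: [0.0, 0.5, -0.1]
gripper_width: 0.0949
grasp_force: 0.0
time: 14.1
tcp_pos: [0.4881, -0.1561, 0.1952]
tool_rot: [-180.0, -0.0, 101.9]
wrist_force: [0.2, 0.2, -0.8]
gripper_width: 0.0948
grasp_force: 0.0
side 0.7 270 288 154 191
wrist 0.57 166 301 202 351
side 0.078
wrist 0.336
bottom [ 0.4902 -0.1607  0.0468] axis [-0.212  0.129  0.969] top [ 0.4637 -0.1446  0.1679] lean deg 14.366382627091271 az 148.70598420599558
```

```bash
python3 -m inch '{"gripper":[8.5,7.5,6.5,5.5,4.7,4.1,3.7,3.7],"dp":[[0,0,0],[0,0,0],[0,0,0],[0,0,0],[0,0,0],[0,0,0],[0,0,0],[0,0,0]],"spin":[0,0,0,0,0,0,0,0]}' 4
python3 - <<'E'
from h import *
b=arm.sense()["tcp_pos"];print(b)
f=vision.grab_frame("side");g=vision.grab_frame("wrist")
M=silhouettes("dowel_center",f)[0]["pixels"];ys,xs=np.nonzero(M)
for r in range(ys.min(),ys.max(),4): print(r,xs[ys==r].min(),xs[ys==r].max(),end=" | ")
print([proj(f,[.488,-.157,z]).round(1) for z in (.161,.185,.071)])
M=silhouettes("dowel_center",g)[0]["pixels"];ys,xs=np.nonzero(M);print(xs.min(),xs.max(),ys.min(),ys.max())
a=cv2.resize(f["img"][90:240,215:365],(400,400),interpolation=cv2.INTER_CUBIC);w=g["img"][100:400,130:430]
cv2.imwrite("pics/m7.png",np.hstack([a,cv2.resize(w,(400,400))])[:,:,::-1])
E
```

```text
time: 15.3
tcp_pos: [0.4879, -0.1562, 0.1952]
tool_rot: [-180.0, -0.0, 101.9]
wrist_force: [1.2, 0.5, 0.7]
gripper_width: 0.0373
grasp_force: 0.2
[ 0.48789797 -0.15624717  0.19523701]
157 281 288 | 161 280 289 | 165 280 289 | 169 280 289 | 173 280 289 | 177 279 289 | 181 279 289 | 185 279 290 | 189 279 289 | [array([282.9, 158.5]), array([282.8, 150.5]), array([283.2, 187. ])]
242 311 202 301
```

View pics/m7.png

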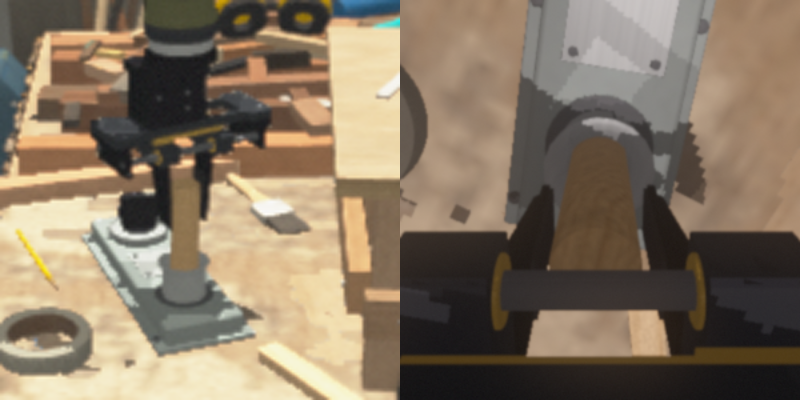

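The side view shows the dowel upright in the cup, with its top at row 157, which is about where a seated dowel's top should be. I'll let go, rise and check.

```bash
python3 -m inch '{"gripper":[5,7,9.5,9.5,9.5,9.5,9.5,9.5],"dp":[[0,0,0],[0,0,0],[0,0,0],[0,0,0],[0,0,-2],[0,0,-3.5],[0,0,-2],[0,0,0]],"spin":[0,0,0,0,0,0,0,0]}'
python3 -c "
from fit import *
run({'side':(0,178),'wrist':(200,320)})
f=vision.grab_frame('side');b=[.4885,-.157];print([proj(f,b+[z]).round(1) for z in (.161,.036)])"
```

```text
time: 16.5
tcp_pos: [0.4887, -0.1566, 0.2722]
tool_rot: [179.8, 0.1, 101.9]
wrist_force: [-0.7, -0.7, -0.1]
gripper_width: 0.0952
grasp_force: 0.0
side 0.87 278 289 158 192
wrist 0.82 257 304 180 258
side 0.078
wrist 0.041
bottom [ 0.4854 -0.1559  0.0335] axis [ 0.025 -0.009  1.   ] top [ 0.4885 -0.157   0.1584] lean deg 1.5020210392944118 az -19.693845944582545
[array([283.1, 158.5]), array([283.5, 197.5])]
```

```bash
python3 -m inch '{"gripper":[9.5,9.5,9.5,9.5,9.5],"dp":[[3,0.5,0],[5,0.8,0],[5,0.8,0],[2.8,0.4,0],[0,0,0]],"spin":[0,0,0,0,0]}'; python3 -m inch '{"gripper":[9.5,9.5,9.5,9.5,9.5,9.5,9.5,9.5],"dp":[[0,0,0],[0,0,0],[0,0,0],[0,0,0],[0,0,0],[0,0,0],[0,0,0],[0,0,0]],"spin":[-0.18,-0.18,-0.18,-0.18,-0.18,-0.18,-0.18,0]}'
python3 - <<'E'
from h import *
s=arm.sense();b=s["tcp_pos"];print(b,s["joints"])
f=vision.grab_frame("wrist")
r=silhouettes("index_knob",f)
for q in r[:2]:
    ys,xs=np.nonzero(q["pixels"]);print(q["score"],q["xy"],xs.min(),xs.max(),ys.min(),ys.max())
print("pred",proj(f,[.481,.003,.085]),proj(f,[.481,.003,.042]))
# black bar top: rectify plane z=.085 at 0.25 mm/px, world x up, y left
N=400
P=np.float32([proj(f,[.481+dx,.003+dy,.085]) for dx,dy in((.05,.05),(.05,-.05),(-.05,-.05),(-.05,.05))])
H=cv2.getPerspectiveTransform(P,np.float32([[0,0],[N,0],[N,N],[0,N]]))
cv2.imwrite("pics/k1.png",cv2.warpPerspective(f["img"],H,(N,N),flags=cv2.INTER_CUBIC)[:,:,::-1])
cv2.imwrite("pics/k1raw.png",f["img"][:,:,::-1])
a=np.hstack([cv2.imread("pics/k1.png"),cv2.resize(cv2.imread("pics/k1raw.png"),(400,300))[np.r_[0:300,0:100]]])
cv2.imwrite("pics/k1m.png",a)
E
```

```text
time: 17.38
tcp_pos: [0.4792, 0.0049, 0.2692]
tool_rot: [-179.9, -0.0, 102.1]
wrist_force: [-0.6, 0.2, 0.7]
gripper_width: 0.0951
grasp_force: 0.0
time: 18.38
tcp_pos: [0.4797, 0.0025, 0.2696]
tool_rot: [-180.0, -0.1, 173.9]
wrist_force: [-0.1, 0.1, -0.9]
gripper_width: 0.095
grasp_force: 0.0
[0.47966288 0.00253102 0.26963448] [-6.10485303e+00 -1.42668350e+01  1.17093054e+02 -1.97146916e-02
  7.72344467e+01 -9.00169548e+01]
0.84 [279.8, 187.5] 245 315 153 227
pred [279.9978015  205.61355425] [279.79180296 193.12790175]
```

View pics/k1m.png

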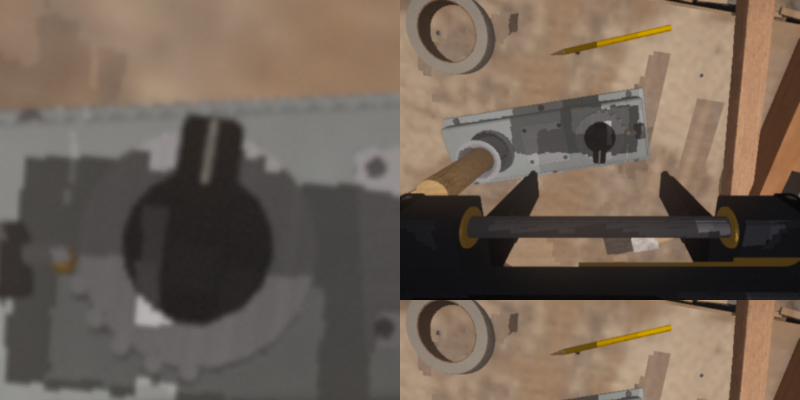

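```bash
python3 -m inch '{"gripper":[4.5,4.5,4.5,4.5,4.5,4.5,4.5,4.5],"dp":[[0,0.1,0],[0,0,2],[0,0,3],[0,0,3],[0,0,1.5],[0,0,0],[0,0,0],[0,0,0]],"spin":[0.06,0,0,0,0,0,0,0]}' 10; python3 -m inch '{"gripper":[4.5,4.5,4.5,4.5,4.5,4.5],"dp":[[0,0,1],[0,0,1],[0,0,1],[0,0,1],[0,0,0.5],[0,0,0]],"spin":[0,0,0,0,0,0]}' 10; python3 -m inch '{"gripper":[3,2,1,1,1,1,1],"dp":[[0,0,0],[0,0,0],[0,0,0],[0,0,0],[0,0,0],[0,0,0],[0,0,0]],"spin":[0,0,0,0,0,0,0]}' 10
```

```text
time: 19.48
tcp_pos: [0.4807, 0.0044, 0.1767]
tool_rot: [180.0, 0.2, 170.7]
wrist_force: [-0.3, 0.1, -0.8]
gripper_width: 0.0448
grasp_force: 0.0
time: 20.23
tcp_pos: [0.4796, 0.0045, 0.1297]
tool_rot: [-180.0, -0.1, 170.7]
wrist_force: [0.4, -0.0, 0.9]
gripper_width: 0.0448
grasp_force: 0.0
time: 21.1
tcp_pos: [0.4798, 0.0037, 0.1306]
tool_rot: [-179.9, 0.0, 170.7]
wrist_force: [-1.9, -5.7, 1.9]
gripper_width: 0.0159
grasp_force: 10.0
```

```bash
cat > t.py <<'E'
from workcell import arm
s=arm.sense();print("   >> yaw %.1f tz %.3f F %s"%(s["tool_rot"][2],s["wrist_torque"][2],[round(float(v),1) for v in s["wrist_force"]]))
E
python3 -m inch '{"gripper":[1,1,1],"dp":[[0,-0.1,0],[0,0,0],[0,0,0]],"spin":[0,0,0]}' 40; python3 t.py
python3 -m inch '{"gripper":[1,1],"dp":[[0,0,0],[0,0,0]],"spin":[0.07,0.07]}'|grep width; python3 t.py
python3 -m inch '{"gripper":[1],"dp":[[0,0,0]],"spin":[0.05]}'|grep grasp; python3 t.py
python3 -m inch '{"gripper":[1],"dp":[[0,0,0]],"spin":[0.05]}'|grep grasp; python3 t.py
python3 -m inch '{"gripper":[1],"dp":[[0,0,0]],"spin":[0.05]}'|grep grasp; python3 t.py
python3 -m inch '{"gripper":[1],"dp":[[0,0,0]],"spin":[0.05]}'|grep grasp; python3 t.py
python3 -m inch '{"gripper":[1],"dp":[[0,0,0]],"spin":[0.05]}'|grep grasp; python3 t.py
```

```text
time: 21.48
tcp_pos: [0.4798, 0.0035, 0.1306]
tool_rot: [-180.0, 0.0, 170.7]
wrist_force: [-2.9, -2.1, 3.8]
gripper_width: 0.0162
grasp_force: 40.0
   >> yaw 170.7 tz -0.038 F [-2.9, -2.1, 3.8]
gripper_width: 0.0157
   >> yaw 162.6 tz 0.126 F [-2.7, -1.9, 3.1]
grasp_force: 40.0
   >> yaw 159.7 tz 0.046 F [-1.8, -1.6, 3.3]
grasp_force: 40.0
   >> yaw 156.8 tz 0.028 F [-2.0, -1.3, 3.6]
grasp_force: 40.0
   >> yaw 154.0 tz 0.018 F [-1.2, -0.5, 4.6]
grasp_force: 40.0
   >> yaw 151.1 tz -0.024 F [-1.9, -1.5, 3.8]
grasp_force: 40.0
   >> yaw 148.2 tz 0.157 F [-1.8, -0.7, 4.2]
```

```bash
python3 -m inch '{"gripper":[1],"dp":[[0,0,0]],"spin":[0]}'|grep widthX; python3 t.py
python3 -m inch '{"gripper":[1],"dp":[[0,0,0]],"spin":[0.04]}'|grep widthX; python3 t.py
python3 -m inch '{"gripper":[1],"dp":[[0,0,0]],"spin":[0.04]}'|grep widthX; python3 t.py
python3 -m inch '{"gripper":[1],"dp":[[0,0,0]],"spin":[0.04]}'|grep widthX; python3 t.py
python3 -m inch '{"gripper":[1],"dp":[[0,0,0]],"spin":[0.04]}'|grep widthX; python3 t.py
python3 -m inch '{"gripper":[1],"dp":[[0,0,0]],"spin":[0.04]}'|grep widthX; python3 t.py
python3 -m inch '{"gripper":[1],"dp":[[0,0,0]],"spin":[0.04]}'|grep widthX; python3 t.py
python3 -m inch '{"gripper":[1],"dp":[[0,0,0]],"spin":[0.04]}'|grep widthX; python3 t.py
python3 -m inch '{"gripper":[1],"dp":[[0,0,0]],"spin":[0.04]}'|grep widthX; python3 t.py
```

```text
>> yaw 148.4 tz 0.031 F [-1.2, -1.1, 3.5]
   >> yaw 146.1 tz 0.213 F [-0.8, 0.1, 4.8]
   >> yaw 143.7 tz 0.104 F [-1.0, 0.7, 3.3]
   >> yaw 141.4 tz 0.115 F [-1.2, 1.0, 3.9]
   >> yaw 139.1 tz 0.051 F [-1.2, -0.1, 4.3]
   >> yaw 136.8 tz -0.001 F [-1.4, -0.3, 3.4]
   >> yaw 134.5 tz -0.018 F [-0.7, 0.1, 4.0]
   >> yaw 132.2 tz -0.073 F [-0.3, 1.1, 3.2]
   >> yaw 130.0 tz 0.189 F [-0.6, 1.0, 3.3]
```

```bash
python3 -m inch '{"gripper":[1],"dp":[[0,0,0]],"spin":[0.04]}'|grep widthX; python3 t.py
python3 -m inch '{"gripper":[1],"dp":[[0,0,0]],"spin":[0.04]}'|grep widthX; python3 t.py
python3 -m inch '{"gripper":[1],"dp":[[0,0,0]],"spin":[0.04]}'|grep widthX; python3 t.py
python3 -m inch '{"gripper":[1],"dp":[[0,0,0]],"spin":[0.04]}'|grep widthX; python3 t.py
python3 -m inch '{"gripper":[1],"dp":[[0,0,0]],"spin":[0.04]}'|grep widthX; python3 t.py
python3 -m inch '{"gripper":[1],"dp":[[0,0,0]],"spin":[0.04]}'|grep widthX; python3 t.py
python3 -m inch '{"gripper":[1],"dp":[[0,0,0]],"spin":[0.04]}'|grep widthX; python3 t.py
python3 -m inch '{"gripper":[1,1],"dp":[[0,0,0],[0,0,0]],"spin":[0,0]}'; python3 t.py
```

```text
>> yaw 127.7 tz 0.209 F [-1.4, 0.3, 3.2]
   >> yaw 125.4 tz 0.043 F [0.3, 1.1, 4.8]
   >> yaw 123.1 tz 0.046 F [-0.0, 1.3, 2.7]
   >> yaw 120.8 tz -0.023 F [-0.0, 1.0, 2.9]
   >> yaw 118.5 tz -0.002 F [-0.3, 0.6, 3.5]
   >> yaw 116.2 tz -0.083 F [0.1, 1.4, 2.8]
   >> yaw 113.9 tz 0.133 F [-0.3, 1.1, 3.2]
time: 24.6
tcp_pos: [0.4802, 0.004, 0.1306]
tool_rot: [179.9, -0.0, 114.0]
wrist_force: [1.5, 3.6, 2.7]
gripper_width: 0.0154
grasp_force: 40.0
   >> yaw 114.0 tz 0.016 F [1.5, 3.6, 2.7]
```

```bash
python3 - <<'E'
import fit
from h import *
f=vision.grab_frame("side")
M=silhouettes("dowel_center",f)[0]["pixels"];ys,xs=np.nonzero(M)
for r in range(ys.min(),ys.max(),5): print(r,xs[ys==r].min(),xs[ys==r].max(),end=" | ")
E
python3 -m inch '{"gripper":[1,1,1,1],"dp":[[0,0,0],[0,0,0],[0,0,0],[0,0,0]],"spin":[0,0,0,0]}'; python3 t.py; python3 -c "
from workcell import arm
print(arm.hand_in())"
```

```text
157 282 285 | 162 278 288 | 167 279 288 | 172 279 288 | 177 279 288 | 182 279 288 | 187 279 288 | time: 25.2
tcp_pos: [0.4801, 0.0039, 0.1306]
tool_rot: [179.9, -0.0, 113.9]
wrist_force: [1.9, 4.7, 2.8]
gripper_width: 0.0159
grasp_force: 40.0
   >> yaw 113.9 tz 0.024 F [1.9, 4.7, 2.8]
the job is handed in; nothing more can be done
None
```

I handed the job in at 25 s with the dowel standing on the floor of the cup and the knob still gripped at 40 N in the third stop (about 1.19 rad); the dowel tipped over in the funnel on the first release and I pushed it upright so that it dropped in; hand-in returned no verdict.

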